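# Seat an ion-lens barrel in a V-block against its end stop and hold it there

## Robot

A 6-joint arm with a two-finger parallel gripper is mounted at the origin on the work surface. World frame = base frame: x ahead of the robot, y to its left, z up, the work surface at z = 0. Lengths are in m, angles in rad, forces in N, time in s.
With the tool pointing down it reaches from about 0.35 to 0.775 m from the base axis. Payload 5.5 kg.
Tool frame: the origin (TCP) lies on the centre line of the jaws, within the pads' length; the fingertips stand 11 mm ahead of it and the grasp point (between the pads) lies 8 mm behind it (env.tip_reach is the distance from the TCP to the fingertips, in m); z points along the fingers, x is the direction in which the jaws open and shut, and the axes are right-handed (so a half turn about z gives the same grasp; the last joint's range is limited). The gripper opens to 85 mm and grips with 20 to 120 N. Pads are 22 mm wide; open, the fingers measure 114 mm over their backs; the gripper's body (76 mm by 85 mm) begins 54 mm behind the grasp point. The pads swing forward as they close: fully open they stand 13 mm farther back than shut.
Start: joints at [0.981, 0.313, 0.046, 1.304, 0, 1.431], TCP at [0.25, 0.518, 0.242] pointing down, gripper open.
Joint ranges: [-2.76, 2.76], [-0.86, 1.69], [-1.03, 1.26], [-2.2, 2.34], [-1.47, 1.5], [-3.14, 3.14]. Speed limits (rad/s): [2.57, 2.57, 3.14, 3.14, 3.14, 3.14].

## Interface

Orientations are given as a unit quaternion [w, x, y, z].
In Python, from workcell import env gives the robot as it stands.
- The arm moves only by the tool carry_out, never from a script. Its argument "moves" is one flat list of numbers, 7 for each row, row after row: the gripper command: -1 is shut, 1 is fully open, values between are in proportion, then the shift along the tool's x, y, z in m, then the turn, a rotation vector about the tool's x, y, z in degrees. A call has exactly 5 rows; each row shifts and turns the pose as measured when the row begins, along the tool's axes as they then stand; what a row does not reach is not made up. A row lasts 1/8 s, in which the tool goes at most 62.5 mm and 10.7 degrees, less where a joint would pass 70% of its speed; a pose out of reach is approached as far as the arm can. A call is refused whole if a number of a shift passes 0.0625 or a number of a turn 10.7, either way. A call with a gripper value outside its range is refused whole. The fingers move at their own pace and stop on an object; "squeeze" is the grip in N (left out, the last holds). Time passes only in rows, so rows that do not move let the fingers close, or fill a call up. It gives the time, the measured TCP pose, the force and the opening at its end, in the units of the state.
- env.get_state(): the state, without advancing time (a new reading comes with each control period).
- env.read_camera(name): name is "scene" or "side" or "wrist"; returns the picture (480x640x3 uint8, red, green, blue); there is no depth.
- env.calibration(name): a dict with "camera_matrix" (3x3 intrinsics, pixels), "k1" (the pictures are not rectified: a ray, as slopes to the right and down, at radius r is drawn at 1 + k1 r^2 times it, then the intrinsics apply), "rvec" (rotation vector, rad) and "tvec" (3), from world to camera coordinates, as OpenCV has them; the wrist camera has in their place "hand_eye" (4x4, takes a point from camera to tool coordinates, whose origin is the TCP and whose axes are the tool frame's). Camera axes: x right, y down, z forward; pixel columns grow to the right and rows downward; lengths in m; the calibration is good to about 2 mm. A picture is of the moment at which its call begins: read the wrist's pose just before it. calibration takes no time and is no camera call.
- env.hand_in(): hands the job in, once; it reports no verdict.
The state is a dict: "clock": time; "joint_pos": joint angles; "qvel": joint speeds; "tau": joint torques, N m; "tcp_pos": TCP position; "orientation": TCP orientation; "wrist_force": force on the tool from outside, world axes, zero at the start; "ft_torque": the same for the moment, N m; "finger_gap": finger opening in m.
Only numpy, scipy, OpenCV 4.12 (cv2) and the standard library are available. Lean on these libraries where they do the work, as an engineer would, in place of code of your own. Each camera call takes 0.05 s, during which the arm holds its last target. There are 200 camera calls.

## Task

Pick the steel ion-lens barrel out of its drying tray, lay it lengthwise in the V-block with its narrow domed nose facing the end stop, and slide it along the groove until you feel the nose meet the stop. Finish while still holding it there for inspection: gripped, nose touching the stop, and pressed down steadily with about 20 newtons, centred so that both sloping faces of the V share the push. Do not let go at the end, never ram the barrel into the block or stop, and leave the jar, phone and bottle where they are.

Things in the scene. Friction and masses are not known exactly. Their poses are not given: they have to be found in the camera images.
- barrel: the lens barrel, loose: a plain bare-steel cylinder 40 mm in diameter and 144 mm long with a narrower domed nose, 24 mm in diameter and 10 mm long, on its +x end; 0.25 to 0.37 kg. This origin lies on the underside, 20 mm below point barrel_center when it lies on the tray; its x axis runs along the cylinder from tail to nose. It may roll about x
- barrel_center (a point): the point on the barrel's axis midway along the 40 mm cylinder, where it can be gripped across; x along the cylinder towards the nose. Lying in the tray, it is 26 mm above the work surface
- barrel_nose (a point): tip of the domed nose, on the axis, 82 mm from barrel_center along the barrel's x
- tray: the drying tray, fixed: a flat white plastic plate 190 x 90 mm, 6 mm thick, with a low strip along each short end and four grey pads, 14 x 14 mm and 7 mm high, at x = +-58, y = +-22.5 mm, between which the barrel lies along the tray's x. Its middle 100 mm is free for the fingers beside the barrel. Origin: centre of the underside, on the work surface
- vblock: the V-block, fixed: an aluminium base plate 12 mm thick, 70 mm wide (x = -70 to +130 mm), with two steel V-supports, each 22 mm long, 64 mm wide, 42 mm high, centred at x = -53 and +53 mm; the 84 mm gap between them is for the fingers. The groove runs along x at y = 0; a seated barrel's axis is 50.3 mm above the work surface. Origin: on the work surface, midway between supports; z up
- vface_left: the sloping faces on the +y side of the groove (both supports together), part of the V-block, origin and axes as its. The V is 90 degrees, its bottom line 22 mm above the work surface, 40 mm wide at the top
- vface_right: the sloping faces on the -y side of the groove (both supports together); part of the V-block, origin and axes as those of the V-block
- stop: the end stop, fixed: an upright dark steel plate, 34 mm wide, 10 mm thick, beyond the +x support, its top 8 mm above a seated barrel's axis. It is clamped somewhere from 76 to 94 mm along the groove from the V-block's origin. Origin: in its contact face, which looks to the V-block's -x, on the axis of a seated barrel; x points away from the barrel
- jar: bystander, loose: a white plastic jar with a screw lid, 56 mm in diameter, 55 mm high; origin at the centre of its underside
- phone: bystander, loose: a black phone lying flat, 148 x 72 x 8 mm; origin at the centre of its underside
- amber: bystander, loose: an amber glass bottle, 90 mm in diameter, 200 mm high; origin at the centre of its underside
Mind the look-alikes: they are no part of the job. Of the things that look like the tray, take the one that is farthest to the robot's right at the start.

How it is judged:
On the way, in this order (a step that is already met when the one before it is completed fails the run):
1. the barrel is lifted clear of the tray in the fingers (height (world z) of barrel_center above 0.06 m and contact force between barrel and tray below 0.05 N and contact force between the fingers and barrel above 2 N), for 0.2 s.
2. the barrel, in the groove, is felt against the stop (contact force between barrel and stop above 1 N and contact force between the fingers and barrel above 2 N and z of barrel_center in the frame of vblock below 0.0563 m and x of barrel_nose in the frame of stop above -0.003 m), for 0.1 s.
At the end, for the whole second after the job is handed in: Fingers hold the barrel (over 2 N), still, in the groove: axis within 2.5 mm sideways, +2.5/-3 mm of seated height, 0.05 rad of the groove; each sloping side carries 3 to 35 N (weight alone: under 2.6 N); nose tip within 1.5 mm of the stop face, pressing on it with under 25 N (contact force between barrel and vface_left between 3 and 35 N and contact force between barrel and vface_right between 3 and 35 N and contact force between barrel and stop below 25 N and contact force between the fingers and barrel above 2 N and angle between the x axis of barrel and the x axis of vblock, either way round below 0.05 rad and y of barrel_center in the frame of vblock between -0.0025 and 0.0025 m and z of barrel_center in the frame of vblock between 0.0473 and 0.0528 m and x of barrel_nose in the frame of stop between -0.0015 and 0.003 m and linear speed of barrel below 0.01 m/s); the arm keeps its last pose, push and grip.
It fails at once if the barrel was rammed into the V-block (over 60 N on one side) or the stop (over 45 N) (contact force between barrel and vface_left above 60 N or contact force between barrel and vface_right above 60 N or contact force between barrel and stop above 45 N).
It fails at once if a bystander was moved by more than 15 mm (distance of any of jar, phone, amber from where it was at the start of the episode above 0.015 m).
It also fails if it takes over 48 s, if anything falls off the work surface, if the arm or the gripper's body presses on something with over 40 N, if the wrist force passes 120 N, or if a joint passes its speed limit or range.

## Working session

There is one attempt and no reset: what is moved stays moved. The work goes in short steps, Python scripts to look and compute and a tool call to move; the robot and the scene stay as the last step left them, time stands still between calls to the robot, and variables do not carry over. Pictures are saved under pics/ and viewed, about 8 in all and at most 12, crops included, and the job is handed in when it is done.

Besides the shell and the picture viewer there is one more tool, called after ">>>" as name(argument=value, ...) on one line, values as JSON. carry_out: Moves the arm, as the interface text tells. Its arguments: {"type":"object","properties":{"moves":{"type":"array"},"squeeze":{"type":"number"}},"required":["moves"]}

```bash
mkdir -p pics; ls
cat > h.py <<'E'
import numpy as np, cv2, sys
from scipy.spatial.transform import Rotation as R
from workcell import env
np.set_printoptions(precision=4, suppress=True)
def snap(n,f):
    s=env.get_state(); im=env.read_camera(n); cv2.imwrite(f'pics/{f}.png',im[:,:,::-1]); return s,im
def pose(s):
    T=np.eye(4); q=s['orientation']; T[:3,:3]=R.from_quat([q[1],q[2],q[3],q[0]]).as_matrix(); T[:3,3]=s['tcp_pos']; return T
def ext(n,s=None):  # camera->world
    c=env.calibration(n)
    if n=='wrist': return pose(s)@np.array(c['hand_eye']),c
    T=np.eye(4); T[:3,:3]=cv2.Rodrigues(np.array(c['rvec'],float))[0]; T[:3,3]=np.ravel(c['tvec']); return np.linalg.inv(T),c
def px2w(n,uv,z,s=None):
    T,c=ext(n,s); K=np.array(c['camera_matrix']); out=[]
    for (u,v) in uv:
        d=np.array([(u-K[0,2])/K[0,0],(v-K[1,2])/K[1,1]]); x=d.copy()
        for _ in range(20): x=d/(1+c['k1']*(x@x))
        r=T[:3,:3]@np.array([x[0],x[1],1]); out.append(T[:3,3]+r*(z-T[2,3])/r[2])
    return np.array(out)
def w2px(n,P,s=None):
    T,c=ext(n,s); K=np.array(c['camera_matrix']); P=np.atleast_2d(P)
    p=(P-T[:3,3])@T[:3,:3]; x=p[:,:2]/p[:,2:]; x=x*(1+c['k1']*(x**2).sum(1,keepdims=True))
    return x@K[:2,:2].T+K[:2,2]
E
python3 - <<'E'
from h import *
s,_=snap('scene','s0'); snap('wrist','w0'); print(s)
print(env.calibration('scene'),ext('scene')[0],env.calibration('wrist'))
E
```

```text
pics
{'clock': 0.0, 'joint_pos': array([0.9814, 0.314 , 0.0449, 1.3036, 0.    , 1.4312]), 'qvel': array([ 0.0008,  0.0012,  0.001 , -0.0011,  0.001 ,  0.0011]), 'tau': array([ -0.0021, -48.0632,  29.8532,   0.0193,  -0.0004,   0.    ]), 'tcp_pos': array([0.2497, 0.5174, 0.2414]), 'orientation': array([ 0.0004,  0.847 ,  0.5316, -0.0008]), 'wrist_force': array([ 0.0552, -0.4324,  0.2294]), 'ft_torque': array([-0.0695, -0.0225,  0.0442]), 'finger_gap': 0.08541592516678727}
{'camera_matrix': array([[613.6114,   0.    , 320.2155],
       [  0.    , 613.6114, 239.5176],
       [  0.    ,   0.    ,   1.    ]]), 'k1': -0.12891874306258388, 'rvec': array([ 1.6989,  2.1895, -0.593 ]), 'tvec': array([ 0.1186, -0.3621,  2.1026])} [[-0.2512  0.8412 -0.4788  1.3413]
 [ 0.9679  0.2126 -0.1343  0.2445]
 [-0.0111 -0.4972 -0.8676  1.6454]
 [ 0.      0.      0.      1.    ]] {'camera_matrix': array([[364.8044,   0.    , 310.4229],
       [  0.    , 364.8044, 244.1092],
       [  0.    ,   0.    ,   1.    ]]), 'k1': 0.012925829327794637, 'hand_eye': array([[ 1.    ,  0.0007,  0.0008, -0.0003],
       [-0.0008,  0.9656,  0.2601, -0.066 ],
       [-0.0006, -0.2601,  0.9656, -0.1314],
       [ 0.    ,  0.    ,  0.    ,  1.    ]])}
```

View pics/s0.png

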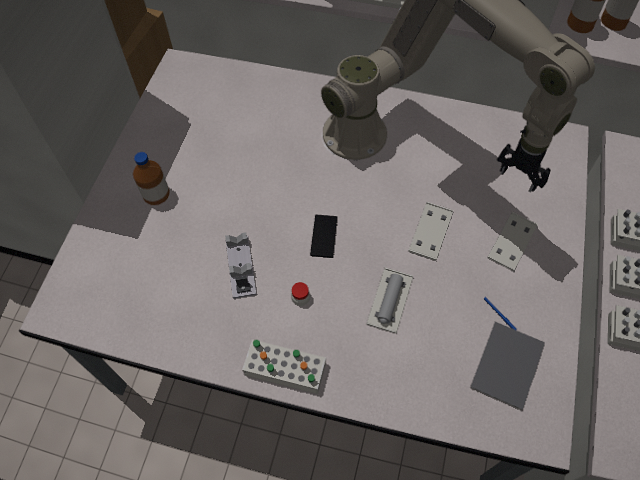

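The scene shows the barrel in its tray at about (391,300), the V-block at (240,265) with the dark stop at its lower end near (243,285), the phone at (323,236), the jar at (300,293), and the amber bottle far left. Next I'll zoom in on the barrel and V-block.

Run:
```python
from h import *
im=cv2.imread('pics/s0.png')
a=cv2.resize(im[255:345,350:430],None,fx=5,fy=5,interpolation=cv2.INTER_CUBIC)
b=cv2.resize(im[220:310,205:275],None,fx=5,fy=5,interpolation=cv2.INTER_CUBIC)
cv2.imwrite('pics/c0.png',np.hstack([a,b]))
print('barrel ends',px2w('scene',[(384,319),(398,278)],.03))
print('tray corners',px2w('scene',[(387,268),(413,274),(398,331),(367,324)],.006))
print('vb',px2w('scene',[(236,240),(240,268)],.042),'stop',px2w('scene',[(243,284)],.05))
print('jar,phone',px2w('scene',[(300,293),(323,236)],.02))
```

```text
barrel ends [[0.6564 0.2347 0.03  ]
 [0.5196 0.2483 0.03  ]]
tray corners [[0.4826 0.2099 0.006 ]
 [0.4834 0.2894 0.006 ]
 [0.6726 0.2808 0.006 ]
 [0.6732 0.1905 0.006 ]]
vb [[ 0.5203 -0.2501  0.042 ]
 [ 0.6078 -0.2085  0.042 ]] stop [[ 0.6587 -0.1815  0.05  ]]
jar,phone [[ 0.6323 -0.019   0.02  ]
 [ 0.43   -0.0019  0.02  ]]
```

View pics/c0.png

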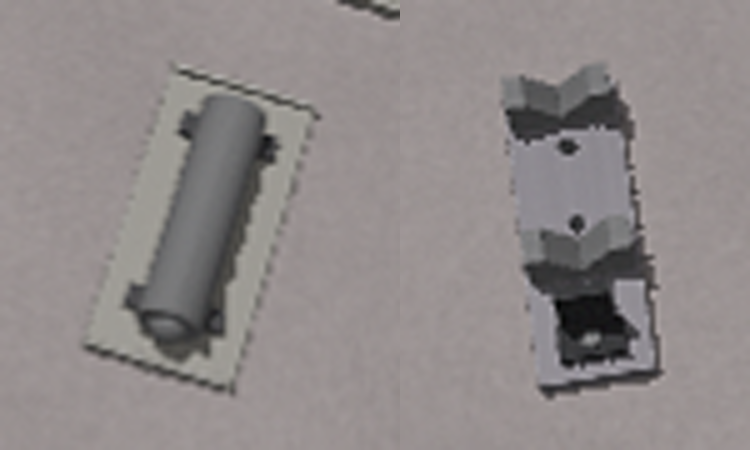

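Nose points to +x (the step is at crop (165,320)), and the groove's stop is also at its +x end, so no half turn is needed. Moving over the tray.

>>> carry_out(moves=[1, -0.014, 0.055, 0, 0, 0, 0, 1, -0.014, 0.055, 0, 0, 0, 0, 1, -0.014, 0.055, 0, 0, 0, 0, 1, -0.014, 0.055, 0, 0, 0, 0, 1, -0.014, 0.055, 0, 0, 0, 0], squeeze=50)

```text
clock: 0.72
tcp_pos: [0.4693, 0.3332, 0.2389]
orientation: [0.0, 0.844, 0.536, -0.003]
wrist_force: [-0.2, 0.5, -0.3]
finger_gap: 0.0853
```

>>> carry_out(moves=[1, -0.012, 0.048, 0.01, 0, 0, 0, 1, -0.012, 0.048, 0.01, 0, 0, 0, 1, -0.012, 0.045, 0.01, 0, 0, -7, 1, 0, 0, 0, 0, 0, -7.5, 1, 0, 0, 0, 0, 0, -7.5])

```text
clock: 1.35
tcp_pos: [0.5874, 0.2321, 0.2041]
orientation: [-0.001, 0.725, 0.689, -0.004]
wrist_force: [-0.7, -0.1, 0.4]
finger_gap: 0.0856
```

Run:
```python
from h import *
s,_=snap('wrist','w1'); print(s['tcp_pos'],pose(s)[:3,:3])
```

```text
[0.5874 0.2321 0.2041] [[ 0.0514  0.9986 -0.0083]
 [ 0.9987 -0.0515 -0.0041]
 [-0.0045 -0.0081 -1.    ]]
```

View pics/w1.png

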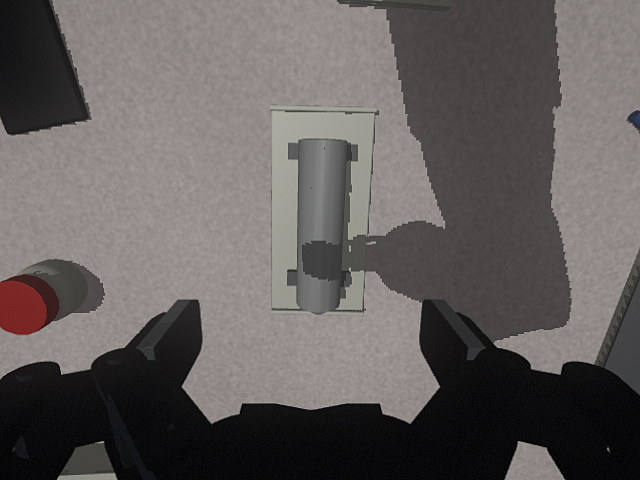

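The wrist view shows the barrel along image columns 298–347, with its tail at row 140 and nose tip at (318,313). The tray spans (272,107)–(377,310).

Run:
```python
from h import *
s=env.get_state()
p=px2w('wrist',[(323.5,139),(319.5,305),(318.5,313)],.03,s); print(p)
t=px2w('wrist',[(272,110),(376,112),(364,310),(273,310)],.006,s); print(t,t.mean(0))
d=p[1]-p[0]; print('axis yaw',np.degrees(np.arctan2(d[1],d[0])),'len',np.linalg.norm(d))
for a,b in ((0,3),(1,2)):
  e=t[b]-t[a]; print(np.degrees(np.arctan2(e[1],e[0])))
T=pose(s); c=t.mean(0).copy(); 
print('tool yaw x',np.degrees(np.arctan2(T[1,0],T[0,0])))
for c in (t.mean(0),p[2]-d/np.linalg.norm(d)*.082): print('c',c,'tool d',T[:3,:3].T@(c-T[:3,3]))
```

```text
[[0.5151 0.2451 0.03  ]
 [0.6593 0.2361 0.03  ]
 [0.6671 0.2348 0.03  ]]
[[0.4889 0.203  0.006 ]
 [0.4947 0.2913 0.006 ]
 [0.6772 0.2794 0.006 ]
 [0.6732 0.1904 0.006 ]] [0.5835 0.241  0.006 ]
axis yaw -3.5917156601328566 len 0.14439079364773366
-3.9078870634649023
-3.733753163443091
tool yaw x 87.2755493528015
c [0.5835 0.241  0.006 ] tool d [ 0.0098 -0.0027  0.1978]
c [0.5852 0.24   0.03  ] tool d [ 0.0087 -0.0011  0.1738]
```

>>> carry_out(moves=[1, 0.009, -0.002, 0.02, -0.5, 0.3, 1, 1, 0, 0, 0.03, 0, 0, 0, 1, 0, 0, 0.03, 0, 0, 0, 1, 0, 0, 0.03, 0, 0, 0, 1, 0, 0, 0.02, 0, 0, 0], squeeze=80)

```text
clock: 2.02
tcp_pos: [0.5858, 0.2419, 0.0707]
orientation: [0.0, 0.733, 0.68, 0.001]
wrist_force: [-0.4, 0.3, -0.6]
finger_gap: 0.0851
```

Run:
```python
from h import *
s,_=snap('wrist','w2'); T=pose(s); print(T)
c=np.array([.585,.2405,.026]);print(T[:3,:3].T@(c-T[:3,3]))
print(np.degrees(np.arctan2(T[1,0],T[0,0])))
```

```text
[[ 0.0751  0.9972  0.0023  0.5858]
 [ 0.9972 -0.0751  0.001   0.2419]
 [ 0.0012  0.0022 -1.      0.0707]
 [ 0.      0.      0.      1.    ]]
[-0.0015 -0.0008  0.0447]
85.69294071253994
```

View pics/w2.png

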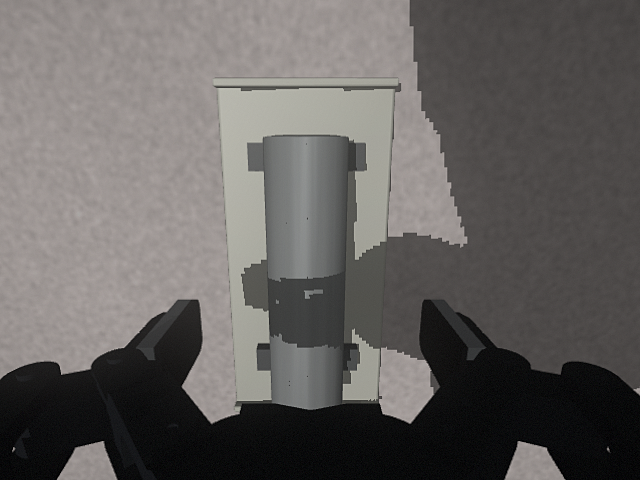

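The barrel axis sits at column 307, between fingers at 201 and 421 (midpoint 311), so it is centred to about 1 mm. Descending, then closing.

>>> carry_out(moves=[1, -0.0015, -0.001, 0.025, 0, 0, 0, 1, 0, 0, 0.018, 0, 0, 0, 1, 0, 0, 0.006, 0, 0, 0, 0, 0, 0, 0.001, 0, 0, 0, -1, 0, 0, 0, 0, 0, 0], squeeze=80)

```text
clock: 2.7
tcp_pos: [0.583, 0.2408, 0.0179]
orientation: [-0.001, 0.735, 0.678, -0.001]
wrist_force: [-1.1, 0.2, -0.1]
finger_gap: 0.0513
```

>>> carry_out(moves=[-1, 0, 0, 0, 0, 0, 0, -1, 0, 0, 0, 0, 0, 0, -1, 0, 0, 0, 0, 0, 0, -1, 0, 0, 0, 0, 0, 0, -1, 0, 0, 0, 0, 0, 0])

```text
clock: 3.32
tcp_pos: [0.5835, 0.2406, 0.0193]
orientation: [-0.0, 0.735, 0.678, -0.0]
wrist_force: [1.0, -0.4, -1.2]
finger_gap: 0.038
```

>>> carry_out(moves=[-1, 0, 0, -0.015, 0, 0, 0, -1, 0, 0, -0.035, 0, 0, 0, -1, 0, 0, -0.045, 0, 0, 0, -1, 0, 0, -0.045, 0, 0, 0, -1, 0, 0, -0.045, 0, 0, 0])

```text
clock: 3.95
tcp_pos: [0.5805, 0.2401, 0.2082]
orientation: [-0.002, 0.735, 0.678, -0.004]
wrist_force: [0.3, 0.5, -2.7]
finger_gap: 0.0378
```

Run:
```python
from h import *
s=env.get_state(); T=pose(s); print(T,s['finger_gap'],s['wrist_force'])
c=np.array([.57,-.10,.2]);print(T[:3,:3].T@(c-T[:3,3]))
s,im=snap('side','side1'); print(ext('side')[0])
P=np.array([[.564,-.229,.042],[.585,.2405,.18]]); print(w2px('side',P))
```

```text
[[ 0.08    0.9968 -0.0087  0.5805]
 [ 0.9968 -0.08   -0.002   0.2401]
 [-0.0027 -0.0085 -1.      0.2082]
 [ 0.      0.      0.      1.    ]] 0.037845518328305246 [ 0.3212  0.5092 -2.6903]
[-0.3398  0.0168  0.009 ]
[[ 0.3126 -0.5477  0.7761 -0.6431]
 [-0.9498 -0.1929  0.2464 -0.3499]
 [ 0.0148 -0.8142 -0.5805  0.9198]
 [ 0.      0.      0.      1.    ]]
[[400.376  244.7835]
 [257.9601 175.985 ]]
```

View pics/side1.png

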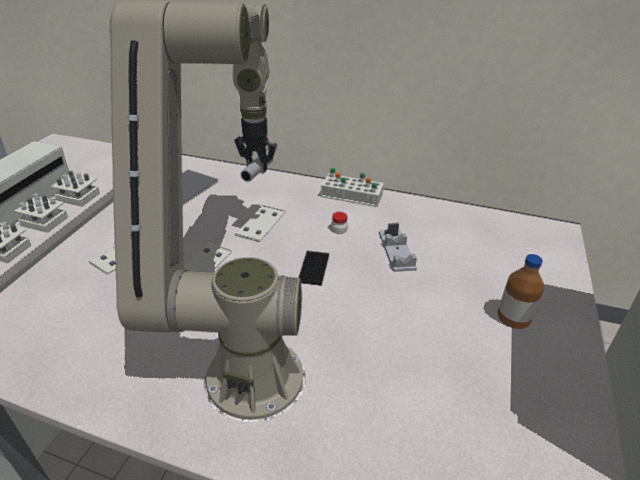

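The side view shows the barrel held level in the fingers and the tray empty. The V-block at (398,247) has its upright stop at the far end. The load reads 2.7 N. Carrying it over.

>>> carry_out(moves=[-1, -0.055, 0.003, 0, 0, 0, 0, -1, -0.055, 0.003, 0, 0, 0, 0, -1, -0.055, 0.003, 0, 0, 0, 0, -1, -0.055, 0.003, 0, 0, 0, 0, -1, -0.055, 0.003, 0, 0, 0, 0])

```text
clock: 4.62
tcp_pos: [0.579, -0.0368, 0.2235]
orientation: [0.004, 0.731, 0.682, 0.006]
wrist_force: [1.6, -0.0, -2.9]
finger_gap: 0.0376
```

>>> carry_out(moves=[-1, -0.04, 0.003, 0, 0, 0, -7, -1, -0.035, 0, 0, 0, 0, -7, -1, 0, 0, 0, 0, 0, -7, -1, 0, 0, 0, 0, 0, -7, -1, 0, 0, 0, 0, 0, 0])

```text
clock: 5.25
tcp_pos: [0.5801, -0.1199, 0.2277]
orientation: [0.008, 0.542, 0.84, 0.005]
wrist_force: [-0.3, -0.1, -2.3]
finger_gap: 0.0382
```

Run:
```python
from h import *
s,_=snap('wrist','w3'); print(pose(s),s['wrist_force'])
```

```text
[[-0.4117  0.9111  0.0194  0.5801]
 [ 0.9113  0.4118  0.0004 -0.1199]
 [-0.0076  0.0178 -0.9998  0.2277]
 [ 0.      0.      0.      1.    ]] [-0.2687 -0.1068 -2.2508]
```

View pics/w3.png

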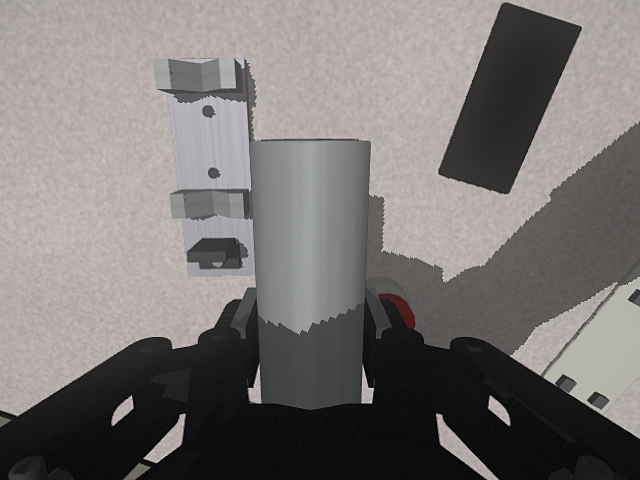

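The V-block is seen whole, left of the barrel: supports at about (200,75) and (208,204), the stop at (213,250). Zooming in for corners.

Run:
```python
import cv2
im=cv2.imread('pics/w3.png')[50:285,145:265]
im=cv2.resize(im,(360,705),interpolation=cv2.INTER_CUBIC)
im=cv2.hconcat([im[:355],cv2.copyMakeBorder(im[350:],0,0,0,0,cv2.BORDER_CONSTANT)])
cv2.imwrite('pics/c3.png',im)
```

```text
(no output)
```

View pics/c3.png

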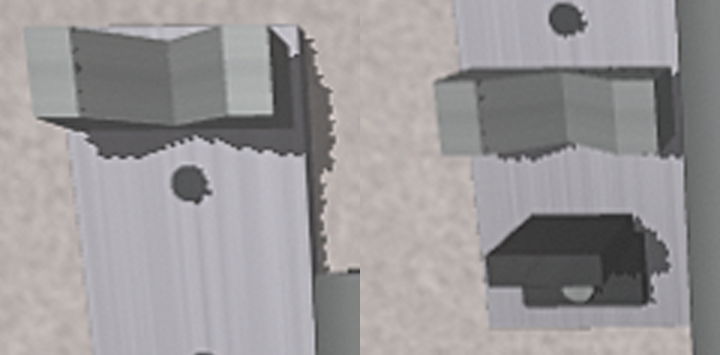

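```bash
cat > vb.py <<'E'
from h import *
from scipy.optimize import least_squares
obs=[(-64,-32,42,24,27),(-42,-32,42,38,118),(-64,-20,42,69,28),(-42,-20,42,79,118),(-64,20,42,220,27),(-42,20,42,227,117),(-64,32,42,268,28),(-42,32,42,273,116),(-64,0,22,166,41),(-42,0,22,172,123),
(42,-32,42,76,432),(64,-32,42,81,504),(42,-20,42,118,430),(64,-20,42,123,504),(42,20,42,251,429),(64,20,42,254,505),(42,32,42,294,428),(64,32,42,297,505),(42,0,22,203,425),(64,0,22,210,497)]
o=np.array(obs,float); P=o[:,:3]/1000; uv=np.c_[145-1/3+o[:,3]/3,50-1/3+o[:,4]/3]
s=env.get_state(); T=pose(s)
def W(p,P):
    c,n=np.cos(p[2]),np.sin(p[2]); return np.c_[p[0]+c*P[:,0]-n*P[:,1],p[1]+n*P[:,0]+c*P[:,1],P[:,2]+(p[3] if len(p)>3 else 0)]
for x0 in ([.56,-.23,.42],[.56,-.23,.42,0]):
    r=least_squares(lambda p:(w2px('wrist',W(p,P),s)-uv).ravel(),x0); print(r.x,np.degrees(r.x[2]),'rms',np.sqrt(np.mean(r.fun**2)))
    if len(x0)==3: p=r.x
q=px2w('wrist',[(145+127/3,50+605/3),(145+243/3,50+603/3)],.0583,s).mean(0)
c,n=np.cos(p[2]),np.sin(p[2]); d=q[:2]-p[:2]; print('stop in vblock',c*d[0]+n*d[1],-n*d[0]+c*d[1])
print('barrel yaw',np.degrees(np.arctan2(T[1,1],T[0,1])),T)
E
python3 vb.py
```

```text
[ 0.5593 -0.2307  0.4365] 25.007556673118845 rms 0.7096161630078905
[ 0.5594 -0.2311  0.4367 -0.0016] 25.023589582122522 rms 0.6607567238936107
stop in vblock 0.08946138753933736 0.0009970670070565332
barrel yaw 24.286040174424837 [[-0.4112  0.9114  0.0195  0.5801]
 [ 0.9115  0.4112  0.0003 -0.1198]
 [-0.0077  0.0179 -0.9998  0.2277]
 [ 0.      0.      0.      1.    ]]
```

V-block: (0.559, −0.231), yaw 25.0°, with the stop about 89 mm along it. Moving above the groove with the barrel 15 mm short of the stop, and levelling the tool.

>>> carry_out(moves=[-1, -0.03, -0.025, 0, 1, 0.4, -0.7, -1, -0.03, -0.025, 0.01, 0, 0, 0, -1, -0.03, -0.024, 0.02, 0, 0, 0, -1, -0.003, 0, 0.03, 0, 0, 0, -1, 0, 0, 0.03, 0, 0, 0])

```text
clock: 5.92
tcp_pos: [0.5544, -0.2383, 0.1407]
orientation: [0.005, 0.54, 0.841, 0.0]
wrist_force: [-0.3, -0.6, -2.9]
finger_gap: 0.0379
```

```bash
cat > st.py <<'E'
from h import *
from h import *
s=env.get_state(); T=pose(s); c,n=np.cos(.4365),np.sin(.4365); M=np.array([[c,n,0],[-n,c,0],[0,0,1]])
p=M@(T[:3,3]-[.5593,-.2309,0]); A=M@T[:3,:3]
print('t',s['clock'],'tcp in vb mm',p*1e3,'barrel c',(p+A@[0,.0015,-.0067])*1e3)
print('deg: nose-up %.2f yawerr %.2f xup %.2f'%tuple(np.degrees([A[2,1],A[1,1],A[2,0]])))
print('F vb',M@s['wrist_force'],'M',M@s['ft_torque'],'gap',s['finger_gap'])
E
python3 st.py
```

```text
t 5.925 tcp in vb mm [ -7.5426  -4.6236 140.7347] barrel c [ -6.0847  -4.5763 147.4438]
deg: nose-up 0.36 yawerr -0.44 xup -0.50
F vb [-0.4728 -0.4042 -2.9079] M [ 0.0173 -0.0115 -0.0642] gap 0.03788104819655762
```

>>> carry_out(moves=[-1, 0.0045, -0.002, 0.015, 0.4, 0.5, -0.4, -1, 0, 0, 0.02, 0, 0, 0, -1, 0, 0, 0.018, 0, 0, 0, -1, 0, 0, 0.01, 0, 0, 0, -1, 0, 0, 0.005, 0, 0, 0])

```text
clock: 6.55
tcp_pos: [0.5504, -0.2326, 0.0711]
orientation: [-0.002, 0.538, 0.843, -0.0]
wrist_force: [0.3, -0.7, -2.1]
finger_gap: 0.0381
```

```bash
python3 st.py; python3 -c "
from h import *
snap('wrist','w4')
im=cv2.imread('pics/w4.png'); cv2.imwrite('pics/w4c.png',im)"
```

```text
t 6.55 tcp in vb mm [-8.7646  2.2632 71.1476] barrel c [-7.2512  2.2429 77.8445]
deg: nose-up -0.11 yawerr -0.16 xup 0.14
F vb [-0.0775 -0.7602 -2.0701] M [-0.0498  0.0162  0.0312] gap 0.03809278527550591
```

View pics/w4.png

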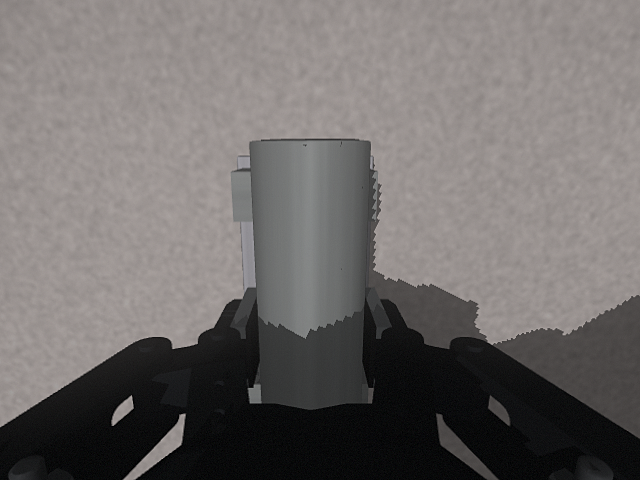

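The barrel is over the groove. The tail support shows from column 232 to about 375 either side of it, so the tool sits slightly to the +y side, matching the 2 mm reading.

```bash
python3 -c "
from h import *
s=env.get_state();c,n=np.cos(.4365),np.sin(.4365);M=np.array([[c,n,0],[-n,c,0],[0,0,1]])
print(((px2w('wrist',[(232,170),(232,221),(375,172)],.042,s)-[.5593,-.2309,0])@M.T)*1e3)
im=cv2.imread('pics/w4.png').astype(int).sum(2)//3
print(im[172:220:8,226:256:2]);print(im[172:220:8,364:384])"
```

```text
[[-65.1122 -31.03    42.    ]
 [-42.7746 -32.3287  42.    ]
 [-64.139   30.6065  42.    ]]
[[145 151 140 119 121 123 124 125 125 124 123 125 104  91  93]
 [153 154 156 129 129 128 129 128 128 128 128 128 131  90  93]
 [150 151 149 125 127 128 127 127 127 128 129 128 128  88  93]
 [152 154 153 118 121 122 122 121 119 120 121 121 123  79  92]
 [148 151 155 138 123 123 124 123 123 125 124 124 124  81  91]
 [157 157 158 159 126 125 125 125 125 126 126 124 126  87  89]]
[[ 82  80  79  76  75  67  71  69  68  64  99 127 121 115 145 154 152 154
  154 151]
 [ 78  78  77  75  78  64  71  68  72  69  65  61 126 122 154 150 150 150
  152 151]
 [ 79  77  77  76  74  64  69  66  66 109 104 126 125 100  77  73 167 156
  151 148]
 [ 80  77  77  75  65  65  67  66  63 125 119 117 119  83  77  73 170 162
  157 156]
 [ 79  78  76  76  61  68  66  68  65  62 129 123 111  77  76  72 161 153
  150 150]
 [ 78  78  75  74  64  67  69  68  68  66  64 136  98  75  75 117 159 153
  151 151]]
```

>>> carry_out(moves=[-1, -0.002, 0, 0.006, 0, 0, -0.1, -1, 0, 0, 0.004, 0, 0, 0, -1, 0, 0, 0.002, 0, 0, 0, -1, 0, 0, 0, 0, 0, 0, -1, 0, 0, 0, 0, 0, 0])

```text
clock: 7.22
tcp_pos: [0.5522, -0.235, 0.0597]
orientation: [-0.0, 0.538, 0.843, -0.0]
wrist_force: [0.2, -0.2, -3.0]
finger_gap: 0.0383
```

```bash
python3 st.py
```

```text
t 7.225 tcp in vb mm [-8.1243 -0.7377 59.729 ] barrel c [-6.6205 -0.7421 66.4281]
deg: nose-up -0.03 yawerr -0.06 xup 0.02
F vb [ 0.0881 -0.2433 -2.9528] M [-0.0612 -0.0173  0.0285] gap 0.03825809444099398
```

>>> carry_out(moves=[-1, 0.0006, 0, 0.005, 0, 0, 0, -1, 0, 0, 0.004, 0, 0, 0, -1, 0, 0, 0.002, 0, 0, 0, -1, 0, 0, 0, 0, 0, 0, -1, 0, 0, 0, 0, 0, 0])

```text
clock: 7.85
tcp_pos: [0.5519, -0.2344, 0.048]
orientation: [-0.0, 0.538, 0.843, -0.0]
wrist_force: [-0.5, -1.0, -1.5]
finger_gap: 0.0378
```

```bash
python3 st.py
```

```text
t 7.85 tcp in vb mm [-8.192  -0.0574 47.9578] barrel c [-6.6876 -0.0623 54.6568]
deg: nose-up -0.04 yawerr -0.07 xup 0.03
F vb [-0.8718 -0.6445 -1.5432] M [-0.0005  0.0227  0.0421] gap 0.03775064888878489
```

>>> carry_out(moves=[-1, 0, 0, 0.001, 0, 0, 0, -1, 0, 0, 0.001, 0, 0, 0, -1, 0, 0, 0.001, 0, 0, 0, -1, 0, 0, 0, 0, 0, 0, -1, 0, 0, 0, 0, 0, 0])

```text
clock: 8.48
tcp_pos: [0.5521, -0.2345, 0.045]
orientation: [-0.0, 0.538, 0.843, -0.0]
wrist_force: [0.8, -0.2, -2.9]
finger_gap: 0.0379
```

```bash
python3 st.py
```

```text
t 8.475 tcp in vb mm [-8.0626 -0.2588 45.0039] barrel c [-6.5603 -0.2607 51.7034]
deg: nose-up -0.02 yawerr -0.07 xup 0.00
F vb [ 0.6345 -0.555  -2.928 ] M [-0.0293  0.0198 -0.0128] gap 0.03790798123294059
```

>>> carry_out(moves=[-1, 0, 0, 0.0007, 0, 0, 0, -1, 0, 0, 0, 0, 0, 0, -1, 0, 0, 0.0007, 0, 0, 0, -1, 0, 0, 0, 0, 0, 0, -1, 0, 0, 0, 0, 0, 0])

```text
clock: 9.1
tcp_pos: [0.5522, -0.2346, 0.0436]
orientation: [0.0, 0.538, 0.843, -0.0]
wrist_force: [0.3, -0.6, -2.3]
finger_gap: 0.0379
```

```bash
python3 st.py
```

```text
t 9.1 tcp in vb mm [-7.9721 -0.3447 43.6153] barrel c [-6.4708 -0.3452 50.315 ]
deg: nose-up -0.01 yawerr -0.06 xup -0.01
F vb [ 0.0087 -0.6758 -2.2821] M [-0.0229  0.065   0.0177] gap 0.037874997491876644
```

>>> carry_out(moves=[-1, 0.0003, 0, 0.0005, 0, 0, 0, -1, 0, 0, 0, 0, 0, 0, -1, 0, 0, 0.0005, 0, 0, 0, -1, 0, 0, 0, 0, 0, 0, -1, 0, 0, 0, 0, 0, 0])

```text
clock: 9.72
tcp_pos: [0.5523, -0.2347, 0.0434]
orientation: [0.001, 0.538, 0.843, -0.0]
wrist_force: [0.4, 0.5, -1.1]
finger_gap: 0.0377
```

```bash
python3 st.py
```

```text
t 9.725 tcp in vb mm [-7.8985 -0.4755 43.4209] barrel c [-6.4002 -0.4694 50.1213]
deg: nose-up 0.01 yawerr -0.10 xup -0.07
F vb [ 0.5482  0.3378 -1.1407] M [ 0.0329  0.0538 -0.118 ] gap 0.037733949081242356
```

Seating has begun: z has stopped dropping and the load is leaving the wrist. Sliding towards the stop.

>>> carry_out(moves=[-1, 0, 0.002, 0.0003, 0, 0, 0, -1, 0, 0.002, 0.0003, 0, 0, 0, -1, 0, 0.002, 0.0003, 0, 0, 0, -1, 0, 0.002, 0.0003, 0, 0, 0, -1, 0, 0.001, 0.0003, 0, 0, 0])

```text
clock: 10.35
tcp_pos: [0.5544, -0.2337, 0.0432]
orientation: [-0.003, 0.54, 0.842, -0.006]
wrist_force: [-4.3, -1.2, 2.0]
finger_gap: 0.038
```

```bash
python3 st.py
```

```text
t 10.35 tcp in vb mm [-5.6127 -0.4701 43.2039] barrel c [-4.0206 -0.4658 49.8826]
deg: nose-up -0.79 yawerr -0.32 xup -0.11
F vb [-4.4148  0.7364  1.998 ] M [0.084  0.6333 0.0656] gap 0.03796392473898096
```

It resists after 2.3 mm (Fx −4.4 N, nose pitching down 0.8°). I estimate the stop is 11 mm farther on, so this is probably groove friction. I'll unload slightly, re-level, and check before sliding on.

>>> carry_out(moves=[-1, 0.0004, 0, -0.001, -0.8, 0, -0.3, -1, 0, 0, -0.0005, 0, 0, 0, -1, 0, 0, 0, 0, 0, 0, -1, 0, 0.002, 0, 0, 0, 0, -1, 0, 0.002, 0, 0, 0, 0])

```text
clock: 10.98
tcp_pos: [0.5586, -0.2311, 0.044]
orientation: [0.001, 0.537, 0.844, 0.001]
wrist_force: [0.2, -1.1, -2.8]
finger_gap: 0.0378
```

```bash
python3 st.py; python3 -c "
from h import *
s=env.get_state()
print(((px2w('wrist',[(300,0)],.1,s))))" >/dev/null
```

```text
t 10.975 tcp in vb mm [-0.749   0.1624 44.0049] barrel c [ 0.7361  0.1707 50.7082]
deg: nose-up 0.13 yawerr 0.02 xup -0.07
F vb [-0.2399 -1.0683 -2.7921] M [-0.0852  0.0316 -0.0071] gap 0.03777065717249919
```

Confirmed: it slides freely once unloaded. Continuing.

>>> carry_out(moves=[-1, 0, 0.0015, 0, 0, 0, 0, -1, 0, 0.0015, 0, 0, 0, 0, -1, 0, 0.0015, 0, 0, 0, 0, -1, 0, 0, 0, 0, 0, 0, -1, 0, 0, 0, 0, 0, 0])

```text
clock: 11.6
tcp_pos: [0.5624, -0.2294, 0.0439]
orientation: [0.001, 0.537, 0.843, -0.0]
wrist_force: [-1.4, -1.3, -2.1]
finger_gap: 0.038
```

```bash
python3 st.py
```

```text
t 11.6 tcp in vb mm [ 3.4732  0.0876 43.8654] barrel c [ 4.9707  0.0965 50.566 ]
deg: nose-up 0.02 yawerr 0.01 xup -0.07
F vb [-1.8279 -0.5472 -2.0644] M [-0.0741  0.1954 -0.0395] gap 0.038010122764126006
```

>>> carry_out(moves=[-1, 0, 0.001, -0.0003, 0, 0, 0, -1, 0, 0.001, 0, 0, 0, 0, -1, 0, 0.001, 0, 0, 0, 0, -1, 0, 0.001, 0, 0, 0, 0, -1, 0, 0.001, 0, 0, 0, 0])

```text
clock: 12.22
tcp_pos: [0.5623, -0.2291, 0.044]
orientation: [-0.002, 0.538, 0.843, -0.004]
wrist_force: [-5.2, -3.2, -0.1]
finger_gap: 0.0379
```

```bash
python3 st.py
```

```text
t 12.225 tcp in vb mm [ 3.4888  0.3162 44.0332] barrel c [ 5.0523  0.3174 50.7186]
deg: nose-up -0.54 yawerr -0.15 xup -0.05
F vb [-6.0432 -0.6578 -0.1212] M [-0.1524  0.9434  0.0159] gap 0.03788129836070399
```

X has stalled at 3.5 mm with Fx −6 N. To tell the stop from friction, I'll back off, lift about 1.2 mm clear of the groove, level, and push again.

>>> carry_out(moves=[-1, -0.0003, -0.0015, -0.0015, -0.5, 0, -0.1, -1, 0, 0, 0, 0, 0, 0, -1, 0, 0.0015, 0, 0, 0, 0, -1, 0, 0.0015, 0, 0, 0, 0, -1, 0, 0.0015, 0, 0, 0, 0])

```text
clock: 12.85
tcp_pos: [0.5623, -0.2289, 0.045]
orientation: [-0.002, 0.538, 0.843, -0.003]
wrist_force: [-6.3, -3.8, -0.0]
finger_gap: 0.0376
```

```bash
python3 st.py
```

```text
t 12.85 tcp in vb mm [ 3.5965  0.4951 44.9714] barrel c [ 5.1404  0.4908 51.6614]
deg: nose-up -0.38 yawerr -0.15 xup 0.00
F vb [-7.2898 -0.7759 -0.0358] M [-0.1533  1.0736 -0.002 ] gap 0.03759421058649595
```

It stalls at the same place with the barrel free of the V, so that is the stop. Now levelling, seating, and beginning to press.

>>> carry_out(moves=[-1, -0.0004, 0, 0.001, -0.4, 0, -0.1, -1, 0, 0, 0.001, 0, 0, 0, -1, 0, 0.0003, 0.001, 0, 0, 0, -1, 0, 0.0003, 0.001, 0, 0, 0, -1, 0, 0.0003, 0.002, 0, 0, 0])

```text
clock: 13.48
tcp_pos: [0.5626, -0.2297, 0.0433]
orientation: [0.001, 0.538, 0.843, -0.001]
wrist_force: [-8.5, 0.1, 16.9]
finger_gap: 0.0377
```

```bash
python3 st.py
```

```text
t 13.475 tcp in vb mm [ 3.5442 -0.301  43.2575] barrel c [ 5.0515 -0.2868 49.9559]
deg: nose-up -0.06 yawerr -0.09 xup -0.14
F vb [-7.7064  3.6585 16.8537] M [ 0.9228  1.3821 -0.1442] gap 0.03771508227008835
```

Total press is about 19.6 N including weight. A lateral reading of +3.7 N shows a slight bias onto the right face, so I'll nudge +y and hold the push.

>>> carry_out(moves=[-1, 0.0005, 0.0003, 0.002, 0, 0, 0, -1, 0.0003, 0.0003, 0.002, 0, 0, 0, -1, 0.0002, 0.0003, 0.002, 0, 0, 0, -1, 0.0002, 0.0003, 0.002, 0, 0, 0, -1, 0.0002, 0.0003, 0.002, 0, 0, 0])

```text
clock: 14.1
tcp_pos: [0.5627, -0.2297, 0.0433]
orientation: [0.003, 0.538, 0.843, -0.004]
wrist_force: [-7.9, -0.9, 12.4]
finger_gap: 0.038
```

```bash
python3 st.py
```

```text
t 14.1 tcp in vb mm [ 3.5476 -0.3557 43.3036] barrel c [ 5.0668 -0.2933 49.999 ]
deg: nose-up -0.16 yawerr -0.16 xup -0.57
F vb [-7.5502  2.5379 12.3662] M [0.7299 1.2993 0.0831] gap 0.03800005318497276
```

>>> carry_out(moves=[-1, 0.0005, 0.0002, 0.0025, -0.1, 0.5, -0.1, -1, 0.0003, 0.0002, 0.0025, 0, 0, 0, -1, 0.0003, 0.0002, 0.0025, 0, 0, 0, -1, 0.0003, 0.0002, 0.0028, 0, 0.2, 0, -1, 0.0003, 0.0002, 0.0028, 0, 0.1, 0])

```text
clock: 14.72
tcp_pos: [0.5627, -0.2298, 0.0432]
orientation: [0.002, 0.538, 0.843, -0.002]
wrist_force: [-8.0, 0.8, 17.2]
finger_gap: 0.0378
```

```bash
python3 st.py; python3 st.py
```

```text
t 14.725 tcp in vb mm [ 3.5847 -0.4647 43.1664] barrel c [ 5.093  -0.4349 49.8645]
deg: nose-up -0.07 yawerr -0.17 xup -0.29
F vb [-6.9049  4.1479 17.2391] M [0.9645 1.5098 0.0569] gap 0.037750839963596974
t 14.725 tcp in vb mm [ 3.5847 -0.4647 43.1664] barrel c [ 5.093  -0.4349 49.8645]
deg: nose-up -0.07 yawerr -0.17 xup -0.29
F vb [-6.9049  4.1479 17.2391] M [0.9645 1.5098 0.0569] gap 0.037750839963596974
```

>>> carry_out(moves=[-1, 0.001, 0.0002, 0.0025, 0, 0.2, -0.1, -1, 0.001, 0.0002, 0.0025, 0, 0.1, 0, -1, 0.001, 0.0002, 0.0025, 0, 0.1, 0, -1, 0.001, 0.0002, 0.0027, 0, 0.1, 0, -1, 0.001, 0.0002, 0.0027, 0, 0.1, 0])

```text
clock: 15.35
tcp_pos: [0.5627, -0.2298, 0.0432]
orientation: [0.004, 0.539, 0.842, -0.003]
wrist_force: [-8.3, -1.3, 16.0]
finger_gap: 0.0384
```

```bash
python3 st.py; python3 -c "
from h import *
for i in range(6): snap('side','side2')
snap('scene','s2')"; python3 st.py
```

```text
t 15.35 tcp in vb mm [ 3.5954 -0.4285 43.1708] barrel c [ 5.1066 -0.3697 49.868 ]
deg: nose-up -0.09 yawerr -0.24 xup -0.56
F vb [-8.0757  2.2867 15.9719] M [0.6049 1.4927 0.0177] gap 0.03843698340749363
t 15.7 tcp in vb mm [ 3.5929 -0.4018 43.1623] barrel c [ 5.1042 -0.3435 49.8595]
deg: nose-up -0.09 yawerr -0.24 xup -0.55
F vb [-7.5622  1.8737 15.7741] M [0.5946 1.5137 0.0454] gap 0.03814892273258013
```

```bash
python3 -c "
import cv2
a=cv2.imread('pics/side2.png')[150:330,230:560]; cv2.imwrite('pics/c9.png',cv2.resize(a,None,fx=2.4,fy=2.4,interpolation=cv2.INTER_CUBIC))"
```

```text
(no output)
```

View pics/c9.png

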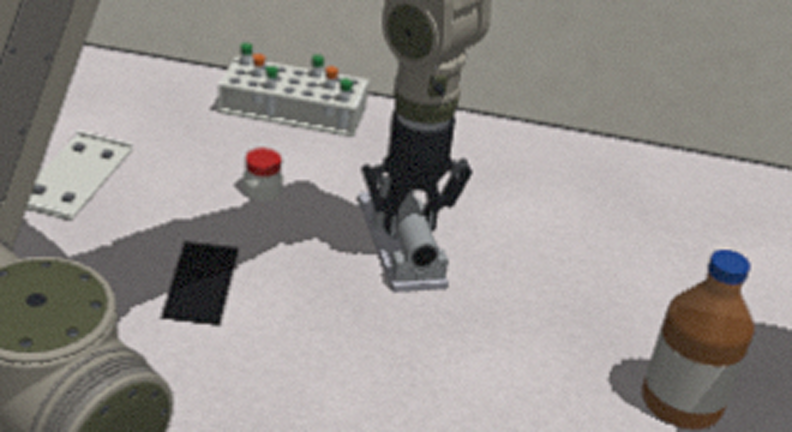

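The barrel lies in the V-block, held by the fingers at crop (415,220). The jar, phone and bottle are where they were. Handing in.

```bash
python3 -c "
from workcell import env
print(env.hand_in())"; python3 st.py
```

```text
the job is handed in; nothing more can be done
None
the job is handed in; nothing more can be done
```

I picked the barrel from its tray, laid it in the V-block nose to the stop, slid it until the nose met the stop, and handed in at about 15.7 s while still gripping and pressing it. No verdict was reported.

**Last checks before hand-in**
- **Press:** the wrist read 15.8 N upward, or about 18.5 N on the V with the barrel's weight. That is slightly under the 20 N asked for. The sideways force of 1.9 N implies a split of roughly 14.5 N on the right face and 12 N on the left.
- **Position:** the axis was about 0.3 mm off centre, 0.4 mm below seated height, and 0.24° off the groove direction. The readings stayed steady over 0.35 s.
- **Stop:** the nose was pressing on it with about 8 N. A second push with the barrel lifted about 1 mm stalled at the same place, which shows it was the stop and not groove friction.
- **Bystanders:** the jar, phone and bottle looked unmoved in the side view.

**What disagreed**
- The first slide, made while lightly pressed, stalled on friction and pitched the nose down 0.8°. I unloaded the barrel and slid again.
- The stop was felt about 2 mm nearer (about 87 mm along the groove) than the camera estimate of 89.5 mm, which is about the stated calibration error.
- The tool was still rolled 0.55° about the barrel's axis under the press; I left it that way.

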